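Turn the sample plaque over with the spatula

TASK

The square sample plaque on the lower level of the steel jig lies green face down. Without touching the plaque with the gripper, use the spatula to tip it up against the step and turn it over onto the blue raised shelf, green face up, then slide it back until it sits square and flush against the dark backstop. Steel and plaque mark easily, so press only lightly with the spatula (a few newtons), leave the other goods alone, and finish with the spatula laid down on the bench top, off the jig.

Things in the scene. Friction and masses are not known exactly. Their poses are not given: they have to be found in the camera images.
- jig: Fixed two-level jig, 264 x 200 mm. Origin below the foot of its step, mid-width; own z up; own x runs from lower level to shelf, roughly to the robot's left. Its height varies a little. Lower level (bare steel): x -150 to 0 mm, top 50 mm above the origin. Raised shelf (blue): x 0 to 106 mm, top at 60 mm. All flat, open at the sides and near end. Backstop (dark): x 106 to 114 mm, top at 78 mm
- step (a point): Foot of the 10 mm high upright step between lower level and shelf, mid-width, at lower-level height (jig frame 0, 0, 50 mm); axes as the jig's
- home (a point): Where the turned plaque's centre lies when flush against the backstop at mid-width (jig frame 60, 0, 66 mm); within 50 mm either way along the backstop is as good. Axes as the jig's
- plaque: Loose square plaque, 12 mm thick, three 4 mm layers: black rim plate 92 x 92 between face panels 70 x 70 mm (one green, one white), so the rim overhangs 11 mm all round, 4 mm above what it lies on. Origin mid green face, own z towards the white face (up at the start). 60 to 130 g. Starts on the lower level, 4 to 20 mm short of the step, up to 0.12 rad out of square
- plaque_center (a point): Centre of the plaque, 6 mm from either face
- spatula: Loose spatula, 140 g, standing on blade and heel. Own x towards the blade, z up; origin at the underside below the grip. Red handle 18 wide, 24 high (z 30 to 54), x -70 to 30 mm; black heel 40 wide, x -70 to -58, z 0 to 31; thin shank down to the steel blade: 64 wide, 2 thick, x 55 to 135 mm. Use has bent the blade up from its rear end: tip 0 to 10 mm above the z = 0 plane, each time different
- spatula_grip (a point): Grip point in the handle (spatula frame 0, 0, 42 mm), 135 mm behind the blade tip; grasp across the 18 mm width. The reported spatula pose is the handle's: how far the blade is bent is not reported and does not change under gentle use; a firm push at the tip makes the spatula turn in the fingers
- case_stack: Bystander: stack of black and gold cases, 90 x 120 x 56 mm, origin at the underside
- teal_bin: Bystander: empty teal bin, 130 x 180 x 85 mm, origin at the underside
- card_row: Bystander: row of four coloured upright packs on a clear base, 100 x 75 x 96 mm, origin at the underside
There are look-alikes about, which are no part of the job. Leave any orange or turquoise look-alike of the plaque alone.

How it is judged (in metres and radians):
On the way, in this order (a step that is already met when the one before it is completed fails the run):
1. the plaque is tipped up on edge by the spatula (angle between plaque's own z axis and vertical between 0.6 and 1.7 rad and contact force between spatula and plaque above 0.05 N), for 0.02 s.
2. the plaque lies on the raised shelf, green face up (angle between plaque's own z axis and vertical above 3 rad and x of plaque_center in the frame of jig above 0.01 m and z of plaque_center in the frame of jig between 0.063 and 0.071 m), for 0.2 s.
At the end, for the whole second after the job is handed in: The plaque lies flat and still on the raised shelf, green face up, its edge against the backstop (centre within 4 mm of home along the jig, within 54 mm of the middle of the width, square within 0.06 rad); the spatula lies still on the bench top, touching neither jig nor plaque (angle between plaque's own z axis and vertical above 3.08 rad and x of plaque_center in the frame of home between -0.004 and 0.004 m and y of plaque_center in the frame of home between -0.054 and 0.054 m and z of plaque_center in the frame of home between -0.003 and 0.003 m and (angle between the x axis of plaque and the x axis of jig, either way round below 0.06 rad or angle between the x axis of plaque and the y axis of jig, either way round below 0.06 rad) and linear speed of each of plaque, spatula below 0.01 m/s and height (world z) of spatula between -0.02 and 0.04 m and contact force between spatula and jig below 0.02 N and contact force between spatula and plaque below 0.02 N).
It fails at once if the gripper or arm touches the plaque (contact force between any of the fingers, the arm and plaque above 0.3 N).
It fails at once if the spatula presses on the jig with more than 10 N (contact force between spatula and jig above 10 N).
It fails at once if the spatula presses on the plaque with more than 20 N (contact force between spatula and plaque above 20 N).
It fails at once if another item is moved by more than 15 mm (distance of any of case_stack, teal_bin, card_row from where it was at the start of the episode above 0.015 m).
It also fails if it takes over 72 s, if anything falls off the work surface, if the arm or the gripper's body presses on something with over 40 N, if the wrist force passes 120 N, or if a joint passes its speed limit or range.

ROBOT

A 6-joint arm with a two-finger parallel gripper is mounted at the origin on the work surface. World frame = base frame: x ahead of the robot, y to its left, z up, the work surface at z = 0. Lengths are in mm, angles in rad, forces in N, time in s.
With the tool pointing down it reaches from about 275 to 1000 mm from the base axis. Payload 8.4 kg.
Tool frame: the origin (TCP) lies midway between the tips of the shut fingers; the grasp point (between the pads) lies 19 mm behind it; z points along the fingers, y is the line along which they close (so a half turn about z gives the same grasp; the last joint's range is limited). The gripper opens to 85 mm and grips with 20 to 120 N. Pads are 22 mm wide; open, the fingers measure 114 mm over their backs; the gripper's body (76 mm by 85 mm) begins 54 mm behind the grasp point. The pads swing forward as they close: fully open they stand 13 mm farther back than shut.
Start: joints at [1.169, 0.353, 1.633, -0, 1.155, -0.002], TCP at [243.27, 575.715, 231.281] pointing down, gripper open.
Joint ranges: [-2.63, 2.63], [-0.92, 2.1], [0.06, 2.66], [-1.3, 4.44], [0, 2.69], [-3.02, 3.02]. Speed limits (rad/s): [2.22, 2.22, 2.79, 3.14, 3.14, 3.14].

INTERFACE

Orientations are given as [roll, pitch, yaw] about the fixed x, y, z axes, in that order (R = Rz(yaw) Ry(pitch) Rx(roll)).
In Python, from rig import telemetry, optics, r gives the robot as it stands.
- The arm moves only by the tool play_rows, never from a script. Its arguments are lists of equal length, an entry for each row: "dp": the shift along the tool's x, y, z in units of 40 mm (1.0 is 40 mm), a list of three; "rot": the turn, a rotation vector about the tool's x, y, z in units of 6 degrees (1.0 is 6 degrees), a list of three. In form: {"dp": [[tx, ty, tz], ...], "rot": [[ax, ay, az], ...]}. A call has 1 to 5 rows; each row is the pose to reach, as a shift and turn from the pose commanded when the call began, along the tool's axes at that moment; what a row does not reach only later rows make up. A row lasts 1/12 s, in which the tool goes at most 41.7 mm and 7.16 degrees, less where a joint would pass 70% of its speed; a pose out of reach is approached as far as the arm can. A call with a gripper value outside its range is refused whole. "fingers" is the opening, from 0 (shut) to 1 (fully open), set as the call begins (left out, the last holds). The fingers move at their own pace and stop on an object; "grip_force" is the grip in N (left out, the last holds). Time passes only in rows, so rows that repeat a pose let the fingers close. It gives the time, the measured TCP pose, the force, the opening and the grip force at its end, in the units of the state.
- telemetry.sense(): the state, without advancing time (a new reading comes with each control period).
- optics.grab_frame(name): name is "scene" or "top"; returns a dict with "color" (480x640x3 uint8, red, green, blue), "mtx" (3x3 intrinsics, pixels), "R" (3x3) and "t" (3): a world point X has camera coordinates R X + t. Camera axes: x right, y down, z forward; pixel columns grow to the right and rows downward; lengths in mm; the calibration is good to about 2 mm. A picture is of the moment at which its call begins. There is no depth.
- r.sign_off(): hands the job in; it is judged then, once.
The state is a dict: "clock": time; "qpos": joint angles; "qvel": joint speeds; "joint_efforts": joint torques, N m; "eef_pos": TCP position; "tcp_rot": TCP orientation; "contact_force": force on the tool from outside, world axes, zero at the start; "wrist_torque": the same for the moment, N m; "opening": opening from 0.0 (shut) to 1.0 (fully open); "grasp_force": force on a finger pad.
Only numpy, scipy, OpenCV 4.12 (cv2) and the standard library are available. Lean on these libraries where they do the work, as an engineer would, in place of code of your own. Each camera call takes 0.05 s, during which the arm holds its last target. There are 200 camera calls.

## Working session

There is one attempt and no reset: what is moved stays moved. The work goes in short steps, Python scripts to look and compute and a tool call to move; the robot and the scene stay as the last step left them, time stands still between calls to the robot, and variables do not carry over. Pictures are saved under pics/ and viewed, at most 10 in all, crops included, and the job is handed in when it is done.

Besides the shell and the picture viewer there is one more tool, called after "Emit:" by a JSON object that holds its "method" and its "body". play_rows: Moves the arm, as the interface text tells. Its arguments: {"type":"object","properties":{"dp":{"type":"array"},"rot":{"type":"array"},"fingers":{"type":"number"},"grip_force":{"type":"number"}},"required":["dp","rot"]}

```bash
mkdir -p pics; python3 - <<'E'
from rig import telemetry, optics, r
import cv2,numpy as np
print(telemetry.sense())
for n in("scene","top"):
    f=optics.grab_frame(n); cv2.imwrite(f"pics/{n}0.png",f["color"][:,:,::-1]); print(n,f["mtx"],f["R"],f["t"])
E
ls
```

```text
{'clock': 0.0, 'qpos': array([ 1.16860800e+00,  3.53649261e-01,  1.63415388e+00,  1.43686986e-06,
        1.15518298e+00, -2.37341022e-03]), 'qvel': array([ 0.00120006, -0.00047369, -0.00112019,  0.0012256 ,  0.00102547,
       -0.00103098]), 'joint_efforts': array([-5.81874883e-04, -6.05257058e+01, -3.42070985e+01, -1.08515933e-04,
        9.58340010e-03,  1.54253399e-05]), 'eef_pos': array([243.07544159, 575.2710761 , 230.55253329]), 'tcp_rot': array([-3.14019919e+00, -4.62099969e-06,  2.74177715e+00]), 'contact_force': array([ 0.04502946, -0.59865049,  0.12140535]), 'wrist_torque': array([-0.0317057 ,  0.01738251,  0.00314072]), 'grasp_force': 0.0, 'opening': 0.9951917996930458}
scene [[616.27609486   0.         317.95002865]
 [  0.         616.27609486 239.29424067]
 [  0.           0.           1.        ]] [[-0.67997797  0.7329877   0.01894716]
 [ 0.44493925  0.43302474 -0.78391239]
 [-0.58280273 -0.52461282 -0.62058228]] [ 335.27869969 -198.29469862 1546.07752591]
top [[478.40643866   0.         318.85264791]
 [  0.         478.40643866 237.81175409]
 [  0.           0.           1.        ]] [[-0.00304618 -0.99997714  0.00603609]
 [-0.98144253  0.00183229 -0.19174778]
 [ 0.19173234 -0.00650818 -0.98142567]] [  26.88942379  537.82904042 1058.08474139]
pics
```

View pics/scene0.png

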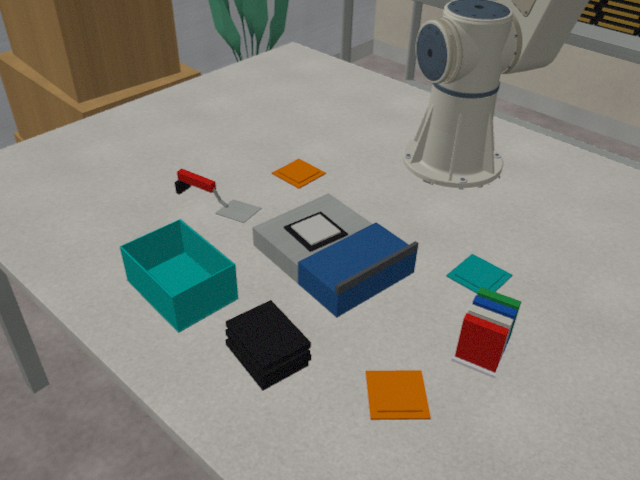

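View pics/top0.png

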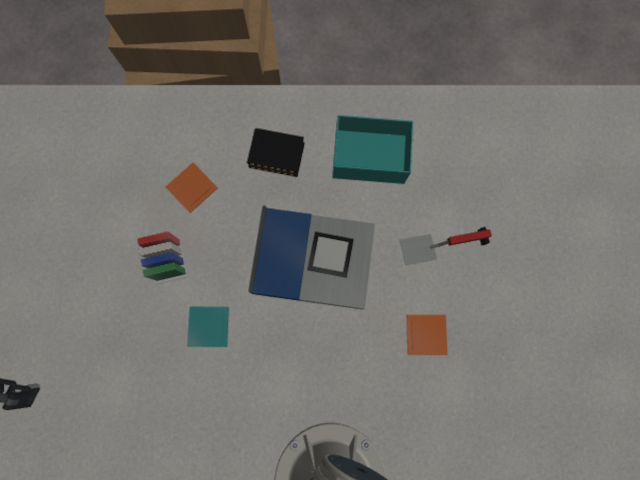

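```bash
cat > h.py <<'E'
from rig import telemetry, optics, r
import cv2,numpy as np
def ray(f,p):
    d=f["R"].T@np.linalg.inv(f["mtx"])@[p[0],p[1],1]; return -f["R"].T@f["t"],d
def onplane(f,p,z):
    c,d=ray(f,p); return c+d*(z-c[2])/d[2]
def proj(f,X):
    c=f["mtx"]@(f["R"]@np.array(X,float)+f["t"]); return c[:2]/c[2]
def tri(fs,ps):
    A=np.zeros((3,3));b=np.zeros(3)
    for f,p in zip(fs,ps):
        c,d=ray(f,p);d/=np.linalg.norm(d);M=np.eye(3)-np.outer(d,d);A+=M;b+=M@c
    return np.linalg.solve(A,b)
def blobs(m,roi,amin=30):
    k=np.zeros(m.shape,np.uint8);x0,y0,x1,y1=roi;k[y0:y1,x0:x1]=m[y0:y1,x0:x1]
    cs,_=cv2.findContours(k,cv2.RETR_EXTERNAL,cv2.CHAIN_APPROX_NONE)
    return [c for c in sorted(cs,key=cv2.contourArea)[::-1] if cv2.contourArea(c)>amin]
E
python3 - <<'E'
from h import *
T=optics.grab_frame("top");S=optics.grab_frame("scene")
def masks(f):
    R,G,B=[f["color"][:,:,i].astype(int) for i in range(3)]
    return dict(red=((R>90)&(G<60)&(B<60)),blue=((B>R+40)&(B>G+20)),white=((R>175)&(G>175)),black=(R+G+B<130))
rois={"top":dict(red=(430,210,510,260),blue=(240,190,330,310),white=(305,230,355,280),black=(300,225,360,285)),
"scene":dict(red=(165,160,225,200),blue=(290,210,430,320),white=(280,205,350,255),black=(275,205,352,255))}
for n,f in(("top",T),("scene",S)):
    m=masks(f)
    for k,roi in rois[n].items():
        for c in blobs(m[k].astype(np.uint8),roi)[:1]:
            h=cv2.convexHull(c);q=cv2.approxPolyDP(h,3,True)[:,0]
            rc=cv2.minAreaRect(c); print(n,k,cv2.contourArea(c),rc,cv2.boxPoints(rc).round(1).tolist(),q.tolist())
ct=cv2.resize(T["color"][195:315,240:500],None,fx=3,fy=3,interpolation=cv2.INTER_CUBIC)
cs=cv2.resize(S["color"][150:320,160:425],None,fx=3,fy=3,interpolation=cv2.INTER_CUBIC)
cv2.imwrite("pics/ct.png",ct[:,:,::-1]);cv2.imwrite("pics/cs.png",cs[:,:,::-1])
E
```

```text
top red 232.0 ((470.113525390625, 236.1001434326172), (7.196662425994873, 40.60405349731445), 79.28687286376953) [[449.5, 236.3000030517578], [489.3999938964844, 228.8000030517578], [490.70001220703125, 235.89999389648438], [450.79998779296875, 243.39999389648438]] [[490, 232], [490, 236], [453, 243], [450, 239], [483, 230]]
top blue 3020.5 ((282.03826904296875, 253.135986328125), (45.294898986816406, 85.19686126708984), 8.246320724487305) [[253.5, 292.0], [265.70001220703125, 207.6999969482422], [310.6000061035156, 214.1999969482422], [298.29998779296875, 298.5]] [[267, 209], [310, 215], [298, 298], [254, 291]]
top black 204.5 ((330.8077087402344, 251.9615478515625), (38.830989837646484, 33.73197555541992), 11.309932708740234) [[308.5, 264.70001220703125], [315.1000061035156, 231.60000610351562], [353.20001220703125, 239.1999969482422], [346.5, 272.29998779296875]] [[316, 232], [352, 239], [346, 272], [311, 254]]
scene red 387.5 ((195.5747528076172, 180.10568237304688), (39.3441047668457, 11.559125900268555), 21.037511825561523) [[175.10000610351562, 178.39999389648438], [179.3000030517578, 167.60000610351562], [216.0, 181.8000030517578], [211.89999389648438, 192.60000610351562]] [[178, 171], [182, 169], [213, 181], [212, 191], [180, 180]]
scene blue 5451.5 ((356.0631103515625, 266.3727722167969), (66.2572250366211, 116.49507141113281), 60.06848907470703) [[289.1000061035156, 266.70001220703125], [390.0, 208.60000610351562], [423.1000061035156, 266.0], [322.1000061035156, 324.1000061035156]] [[415, 252], [413, 271], [336, 316], [298, 282], [299, 261], [374, 223]]
scene black 280.0 ((315.4794006347656, 230.45359802246094), (32.897216796875, 54.7271614074707), 66.03751373291016) [[283.79998779296875, 226.5], [333.79998779296875, 204.3000030517578], [347.20001220703125, 234.39999389648438], [297.20001220703125, 256.6000061035156]] [[347, 234], [309, 250], [284, 227], [320, 212]]
```

View pics/ct.png

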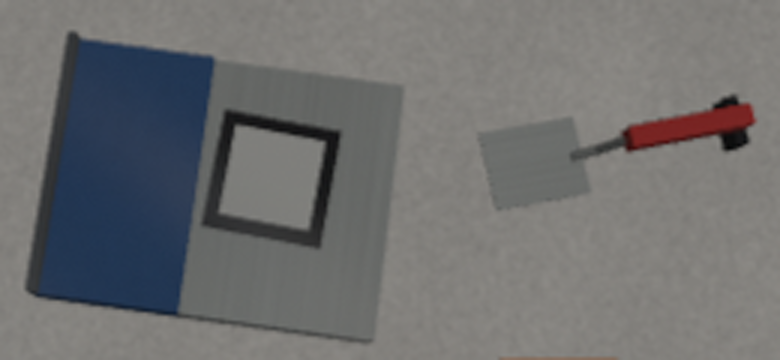

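View pics/cs.png

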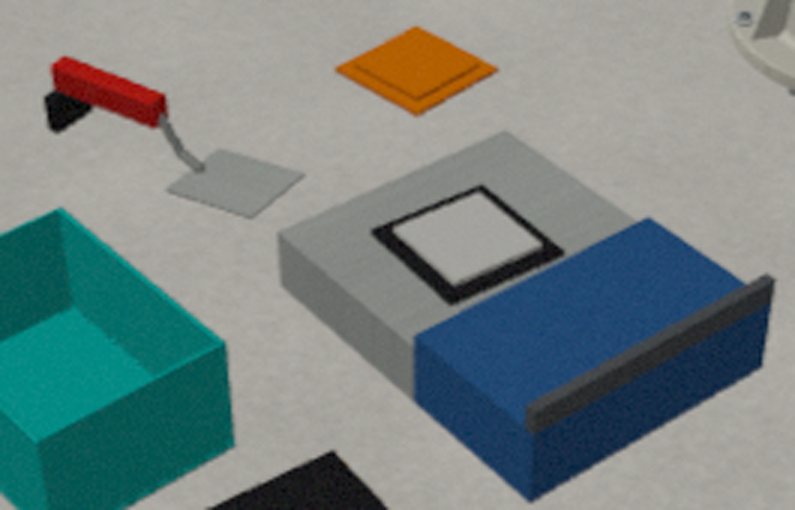

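```bash
python3 - <<'E'
from h import *
T=optics.grab_frame("top");S=optics.grab_frame("scene")
ct=lambda u,v:((u+.5)/3-.5+240,(v+.5)/3-.5+195)
cs=lambda u,v:((u+.5)/3-.5+160,(v+.5)/3-.5+150)
P=dict(lowfar=((404,87),(280,235)),lownear=((373,341),(505,131)),stepfar=((213,58),(415,340)),stepnear=((178,314),(648,217)),
tipfar=((478,132),(251,217)),tipnear=((496,210),(304,175)),rearfar=((573,117),(167,188)),rearnear=((590,191),(222,150)),
rimA=((226,111),(455,303)),rimB=((339,130),(372,231)),rimC=((320,246),(483,186)),rimD=((204,225),(563,253)))
W={}
for k,(a,b) in P.items():
    X=tri([T,S],[ct(*a),cs(*b)]);W[k]=X
    e=[np.round(proj(f,X)-p,1) for f,p in((T,ct(*a)),(S,cs(*b)))]
    print(k,X.round(1),e[0],e[1])
# handle top centreline in top view, z=54: ends
for z,a in((54,(752,110)),(54,(628,138)),(54,(690,121)),(2,(536,163))): print(onplane(T,ct(*a),z).round(1))
Zlow=(W['lowfar'][2]+W['lownear'][2])/2; Zs=(W['stepfar'][2]+W['stepnear'][2])/2;print(Zlow,Zs)
for zl in (50,):
  for k,z in(("lowfar",zl),("lownear",zl),("stepfar",zl+10),("stepnear",zl+10),("rimA",zl+8),("rimB",zl+8),("rimC",zl+8),("rimD",zl+8)): print(k,onplane(T,ct(*P[k][0]),z).round(1),onplane(S,cs(*P[k][1]),z).round(1))
E
```

```text
lowfar [ 573.2 -105.2   43.3] [-0.  0.] [-0. -0.]
lownear [376.7 -77.6  45.1] [ 0.5 -0.4] [0.6 0.1]
stepfar [595.1  43.9  52.8] [ 0.3 -0.2] [0.4 0.1]
stepnear [396.6  69.8  55.1] [ 0.5 -0.3] [0.6 0.1]
tipfar [ 544.2 -168.6    9.5] [ 0.2 -0.2] [0.3 0.1]
tipnear [ 481.2 -181.1    7.7] [ 0.2 -0.2] [0.3 0.1]
rearfar [ 557.4 -246.9    2.3] [ 0. -0.] [0. 0.]
rearnear [ 496.4 -257.5    1. ] [-0.2  0.2] [-0.3 -0.1]
rimA [552.   35.1  52.2] [-0.3  0.2] [-0.4 -0.1]
rimB [537.1 -53.1  54.5] [ 0.2 -0.1] [0.2 0. ]
rimC [447.  -36.7  53.3] [-0.1  0.1] [-0.1 -0. ]
rimD [463.8  51.1  51.8] [ 0.1 -0.1] [0.2 0. ]
[ 552.1 -373.6   54. ]
[ 530.2 -276.    54. ]
[ 543.5 -324.8   54. ]
[ 519.6 -215.3    2. ]
44.223721463404544 53.93258814487935
lowfar [ 571.8 -104.4   50. ] [578.9 -98.4  50. ]
lownear [375.6 -76.   50. ] [382.7 -74.   50. ]
stepfar [592.8  44.5  60. ] [601.5  49.1  60. ]
stepnear [395.6  70.6  60. ] [402.8  72.6  60. ]
rimA [551.2  34.5  58. ] [556.7  40.5  58. ]
rimB [536.1 -52.4  58. ] [540.5 -50.2  58. ]
rimC [446.6 -36.6  58. ] [451.8 -32.2  58. ]
rimD [462.8  51.3  58. ] [470.2  55.8  58. ]
```

```bash
cat > plan.py <<'E'
import json,sys
from h import *
from scipy.spatial.transform import Rotation as Ro
def tcpR(yaw,pitch=0): # tool x along heading yaw, pitch>0 = tip up
    return Ro.from_euler('xyz',[np.pi,0,yaw])*Ro.from_rotvec([0,pitch,0])
def save(p,R): json.dump([list(map(float,p)),R.as_rotvec().tolist()],open('cmd.json','w'))
def load():
    p,v=json.load(open('cmd.json'));return np.array(p),Ro.from_rotvec(v)
def calls(ways,per=1,dig=2):
    """ways: list of (p,R); one row each; prints calls of 5 rows, updates the commanded pose"""
    p,R=load()
    for i in range(0,len(ways),5):
        dp=[];rt=[]
        for (q,Q) in ways[i:i+5]:
            dp.append(np.round(R.inv().apply(np.array(q)-p)/40,dig).tolist());rt.append(np.round((R.inv()*Q).as_rotvec(degrees=True)/6,dig).tolist())
        print('dp',dp,'rot',rt)
        p,R=p+R.apply(np.array(dp[-1])*40),R*Ro.from_rotvec(np.array(rt[-1])*6,degrees=True)
    save(p,R)
def line(p1,R1,n):
    p,R=load();rv=(R.inv()*R1).as_rotvec()
    return [(p+(np.array(p1)-p)*k/n,R*Ro.from_rotvec(rv*k/n)) for k in range(1,n+1)]
E
python3 - <<'E'
from plan import *
for i in range(3):
    optics.grab_frame("top");s=telemetry.sense();print(s['eef_pos'],s['tcp_rot'],s['contact_force'])
save([243.27,575.715,231.281],Ro.from_euler('xyz',[np.pi,0,2.742]))
calls(line([538.5,-307,120],tcpR(1.77),25))
E
```

```text
[243.23465488 575.60974401 231.10827564] [-3.14126399e+00  1.97888323e-05  2.74180834e+00] [ 0.62846479  0.87286061 -0.38771262]
[243.24019031 575.66798183 231.17271248] [-3.14142093e+00  1.11851715e-05  2.74185066e+00] [-0.85726993 -0.00749756  1.29728036]
[243.25092376 575.6481799  231.21284402] [-3.14142788e+00  3.93415630e-05  2.74183686e+00] [0.97687572 0.30119066 0.39386169]
dp [[-0.62, -0.7, 0.11], [-1.23, -1.4, 0.22], [-1.85, -2.09, 0.33], [-2.46, -2.79, 0.45], [-3.08, -3.49, 0.56]] rot [[-0.0, -0.0, 0.37], [-0.0, -0.0, 0.74], [-0.0, -0.0, 1.11], [-0.0, -0.0, 1.49], [-0.0, -0.0, 1.86]]
dp [[-0.74, -0.57, 0.11], [-1.48, -1.13, 0.22], [-2.21, -1.7, 0.33], [-2.95, -2.27, 0.44], [-3.69, -2.83, 0.55]] rot [[-0.0, -0.0, 0.37], [-0.0, -0.0, 0.74], [-0.0, -0.0, 1.11], [-0.0, -0.0, 1.48], [-0.0, -0.0, 1.85]]
dp [[-0.84, -0.41, 0.11], [-1.67, -0.83, 0.23], [-2.5, -1.24, 0.34], [-3.34, -1.65, 0.45], [-4.17, -2.07, 0.56]] rot [[-0.0, -0.0, 0.37], [-0.0, -0.0, 0.75], [-0.0, -0.0, 1.12], [-0.0, -0.0, 1.49], [-0.0, -0.0, 1.86]]
dp [[-0.9, -0.24, 0.11], [-1.8, -0.48, 0.22], [-2.7, -0.73, 0.33], [-3.59, -0.97, 0.44], [-4.49, -1.22, 0.56]] rot [[-0.0, -0.0, 0.37], [-0.0, -0.0, 0.74], [-0.0, -0.0, 1.11], [-0.0, -0.0, 1.48], [-0.0, -0.0, 1.86]]
dp [[-0.93, -0.06, 0.11], [-1.86, -0.13, 0.22], [-2.79, -0.19, 0.33], [-3.72, -0.26, 0.44], [-4.64, -0.32, 0.55]] rot [[-0.0, -0.0, 0.37], [-0.0, -0.0, 0.74], [-0.0, -0.0, 1.11], [-0.0, -0.0, 1.48], [-0.0, -0.0, 1.85]]
```

Emit:
{"method": "play_rows", "body": {"dp": [[-0.62,-0.7,0.11],[-1.23,-1.4,0.22],[-1.85,-2.09,0.33],[-2.46,-2.79,0.45],[-3.08,-3.49,0.56]], "rot": [[0,0,0.37],[0,0,0.74],[0,0,1.11],[0,0,1.49],[0,0,1.86]], "fingers": 1}}

```text
clock: 0.87
eef_pos: [302.5, 397.6, 208.7]
tcp_rot: [3.141, 0.0, 2.546]
contact_force: [2.1, 0.3, -0.8]
opening: 0.998
grasp_force: 0.0
```

Emit:
{"method": "play_rows", "body": {"dp": [[-0.74,-0.57,0.11],[-1.48,-1.13,0.22],[-2.21,-1.7,0.33],[-2.95,-2.27,0.44],[-3.69,-2.83,0.55]], "rot": [[0,0,0.37],[0,0,0.74],[0,0,1.11],[0,0,1.48],[0,0,1.85]]}}

```text
clock: 1.28
eef_pos: [361.5, 221.1, 187.0]
tcp_rot: [3.141, 0.0, 2.352]
contact_force: [1.0, 0.8, 0.3]
opening: 1.0
grasp_force: 0.0
```

Emit:
{"method": "play_rows", "body": {"dp": [[-0.84,-0.41,0.11],[-1.67,-0.83,0.23],[-2.5,-1.24,0.34],[-3.34,-1.65,0.45],[-4.17,-2.07,0.56]], "rot": [[0,0,0.37],[0,0,0.75],[0,0,1.12],[0,0,1.49],[0,0,1.86]]}}

```text
clock: 1.7
eef_pos: [420.6, 44.3, 164.7]
tcp_rot: [3.141, 0.0, 2.157]
contact_force: [-0.0, -0.1, -0.1]
opening: 1.003
grasp_force: 0.0
```

Emit:
{"method": "play_rows", "body": {"dp": [[-0.9,-0.24,0.11],[-1.8,-0.48,0.22],[-2.7,-0.73,0.33],[-3.59,-0.97,0.44],[-4.49,-1.22,0.56]], "rot": [[0,0,0.37],[0,0,0.74],[0,0,1.11],[0,0,1.48],[0,0,1.86]]}}

```text
clock: 2.12
eef_pos: [479.6, -132.5, 142.1]
tcp_rot: [3.141, 0.0, 1.961]
contact_force: [0.3, 0.8, -0.2]
opening: 0.999
grasp_force: 0.0
```

Emit:
{"method": "play_rows", "body": {"dp": [[-0.93,-0.06,0.11],[-1.86,-0.13,0.22],[-2.79,-0.19,0.33],[-3.72,-0.26,0.44],[-4.64,-0.32,0.55]], "rot": [[0,0,0.37],[0,0,0.74],[0,0,1.11],[0,0,1.48],[0,0,1.85]]}}

```text
clock: 2.53
eef_pos: [538.7, -308.9, 119.9]
tcp_rot: [3.141, 0.0, 1.768]
contact_force: [0.1, 0.1, -0.0]
opening: 0.999
grasp_force: 0.0
```

```bash
python3 - <<'E'
from plan import *
s=telemetry.sense();print(s['clock'],s['eef_pos'],s['tcp_rot'],s['qpos'],load()[0])
w=line([538.5,-307,23],tcpR(1.77),5)
calls(w+[w[-1]])
E
```

```text
2.5333 [ 538.68069093 -308.91339845  119.87240228] [3.14139323e+00 1.40046894e-04 1.76776655e+00] [-5.23108402e-01  4.67505540e-01  1.73352071e+00  3.24698041e-05
  9.40324136e-01 -7.20097776e-01] [ 538.55125008 -306.76704492  120.081     ]
dp [[-0.0, -0.0, 0.49], [-0.0, -0.0, 0.97], [-0.0, -0.0, 1.46], [-0.0, -0.0, 1.94], [-0.01, -0.0, 2.43]] rot [[-0.0, -0.0, 0.0], [-0.0, -0.0, 0.0], [-0.0, -0.0, 0.0], [-0.0, -0.0, 0.0], [-0.0, -0.0, 0.0]]
dp [[0.0, -0.0, -0.0]] rot [[-0.0, -0.0, 0.0]]
```

Emit:
{"method": "play_rows", "body": {"dp": [[0,0,0.49],[0,0,0.97],[0,0,1.46],[0,0,1.94],[0,0,2.43]], "rot": [[0,0,0],[0,0,0],[0,0,0],[0,0,0],[0,0,0]]}}

```text
clock: 2.95
eef_pos: [538.4, -307.1, 22.0]
tcp_rot: [3.141, 0.0, 1.77]
contact_force: [1.7, 0.7, 0.2]
opening: 1.0
grasp_force: 0.0
```

Emit:
{"method": "play_rows", "body": {"dp": [[0,0,0],[0,0,0],[0,0,0],[0,0,0],[0,0,0]], "rot": [[0,0,0],[0,0,0],[0,0,0],[0,0,0],[0,0,0]], "fingers": 0, "grip_force": 100}}

```text
clock: 3.37
eef_pos: [539.2, -307.3, 24.3]
tcp_rot: [3.14, 0.001, 1.77]
contact_force: [-0.2, 0.5, -0.9]
opening: 0.306
grasp_force: 0.0
```

Emit:
{"method": "play_rows", "body": {"dp": [[0,0,0],[0,0,0],[0,0,0],[0,0,0],[0,0,0]], "rot": [[0,0,0],[0,0,0],[0,0,0],[0,0,0],[0,0,0]]}}

```text
clock: 3.78
eef_pos: [539.2, -307.2, 24.4]
tcp_rot: [3.14, 0.001, 1.77]
contact_force: [-1.2, 0.4, 6.0]
opening: 0.19
grasp_force: 97.5
```

```bash
python3 - <<'E'
from plan import *
s=telemetry.sense();print(s['clock'],s['eef_pos'],s['tcp_rot'],s['opening'],s['grasp_force'],s['contact_force'])
f=optics.grab_frame("top");c=f["color"][195:315,240:500]
S=optics.grab_frame("scene")["color"][130:250,140:400]
cv2.imwrite("pics/g.png",np.vstack([cv2.resize(x,None,fx=2.5,fy=2.5,interpolation=2) for x in(c,S)])[:,:,::-1])
E
```

```text
3.7833 [ 539.18254799 -307.20734342   24.3582117 ] [3.14003080e+00 1.33511826e-03 1.77018208e+00] 0.19018245892924335 97.51004576683044 [-1.23163854  0.36823709  6.02196325]
```

View pics/g.png

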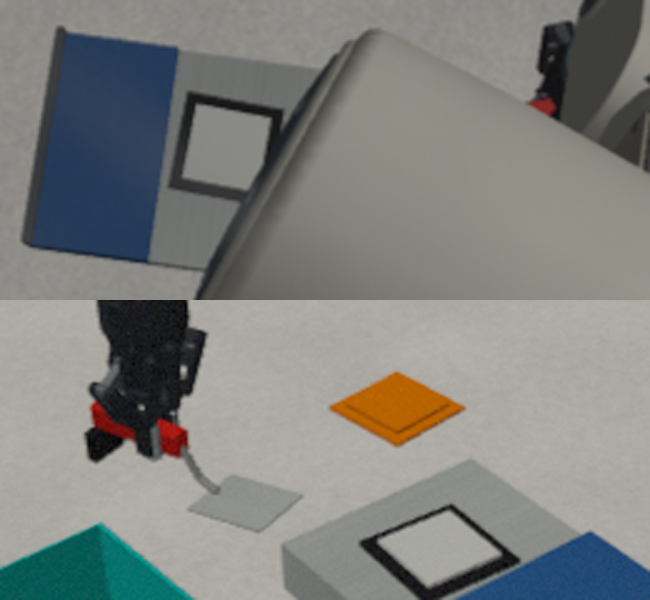

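```bash
python3 - <<'E'
from plan import *
p,R=load();print(p)
calls(line([p[0],p[1],80],tcpR(1.77,-np.radians(10)),5))
calls(line([p[0],p[1],46],tcpR(1.77,-np.radians(10)),5))
E
```

```text
[ 538.63048429 -307.15911881   22.881     ]
dp [[0.0, -0.0, -0.29], [0.0, -0.0, -0.57], [0.0, -0.0, -0.86], [0.0, -0.0, -1.14], [0.0, -0.0, -1.43]] rot [[0.0, -0.33, 0.0], [0.0, -0.67, 0.0], [0.0, -1.0, 0.0], [0.0, -1.33, 0.0], [0.0, -1.67, 0.0]]
dp [[0.03, 0.0, 0.17], [0.06, 0.0, 0.34], [0.09, 0.0, 0.5], [0.12, 0.0, 0.67], [0.15, 0.0, 0.84]] rot [[0.0, 0.0, 0.0], [0.0, 0.0, 0.0], [0.0, 0.0, 0.0], [0.0, 0.0, 0.0], [0.0, 0.0, 0.0]]
```

Emit:
{"method": "play_rows", "body": {"dp": [[0,0,-0.29],[0,0,-0.57],[0,0,-0.86],[0,0,-1.14],[0,0,-1.43]], "rot": [[0,-0.33,0],[0,-0.67,0],[0,-1.0,0],[0,-1.33,0],[0,-1.67,0]]}}

```text
clock: 4.3
eef_pos: [538.5, -306.9, 81.2]
tcp_rot: [3.141, 0.177, 1.77]
contact_force: [-0.2, 1.1, -0.6]
opening: 0.194
grasp_force: 97.6
```

Emit:
{"method": "play_rows", "body": {"dp": [[0.03,0,0.17],[0.06,0,0.34],[0.09,0,0.5],[0.12,0,0.67],[0.15,0,0.84]], "rot": [[0,0,0],[0,0,0],[0,0,0],[0,0,0],[0,0,0]]}}

```text
clock: 4.72
eef_pos: [537.7, -306.8, 44.2]
tcp_rot: [-3.14, 0.173, 1.77]
contact_force: [-1.0, -0.6, -1.7]
opening: 0.197
grasp_force: 97.6
```

Emit:
{"method": "play_rows", "body": {"dp": [[0,0,0],[0,0,0],[0,0,0]], "rot": [[0,0,0],[0,0,0],[0,0,0]]}}

```text
clock: 4.97
eef_pos: [538.3, -306.9, 45.6]
tcp_rot: [-3.141, 0.174, 1.77]
contact_force: [0.3, -0.6, -0.9]
opening: 0.193
grasp_force: 97.6
```

Emit:
{"method": "play_rows", "body": {"dp": [[0.0043,0,0.0246],[0.0043,0,0.0246],[0.0043,0,0.0246]], "rot": [[0,0,0],[0,0,0],[0,0,0]]}}

```text
clock: 5.22
eef_pos: [538.5, -306.8, 45.2]
tcp_rot: [3.141, 0.175, 1.77]
contact_force: [-0.7, 0.5, -1.5]
opening: 0.188
grasp_force: 97.6
```

Emit:
{"method": "play_rows", "body": {"dp": [[0.0043,0,0.0246],[0.0043,0,0.0246],[0.0043,0,0.0246]], "rot": [[0,0,0],[0,0,0],[0,0,0]]}}

```text
clock: 5.47
eef_pos: [538.4, -306.8, 44.0]
tcp_rot: [3.142, 0.175, 1.77]
contact_force: [-0.4, -0.3, -0.9]
opening: 0.194
grasp_force: 97.6
```

Emit:
{"method": "play_rows", "body": {"dp": [[0.0043,0,0.0246],[0.0043,0,0.0246],[0.0043,0,0.0246]], "rot": [[0,0,0],[0,0,0],[0,0,0]]}}

```text
clock: 5.72
eef_pos: [538.3, -306.7, 42.9]
tcp_rot: [-3.141, 0.175, 1.77]
contact_force: [-0.4, 0.1, -1.2]
opening: 0.191
grasp_force: 97.6
```

Emit:
{"method": "play_rows", "body": {"dp": [[0.0043,0,0.0246],[0.0043,0,0.0246],[0.0043,0,0.0246]], "rot": [[0,0,0],[0,0,0],[0,0,0]]}}

```text
clock: 5.97
eef_pos: [538.3, -306.8, 41.9]
tcp_rot: [-3.142, 0.175, 1.77]
contact_force: [0.5, 0.9, -1.2]
opening: 0.193
grasp_force: 97.6
```

Emit:
{"method": "play_rows", "body": {"dp": [[0.0043,0,0.0246],[0.0043,0,0.0246],[0.0043,0,0.0246]], "rot": [[0,0,0],[0,0,0],[0,0,0]]}}

```text
clock: 6.22
eef_pos: [538.3, -306.8, 40.9]
tcp_rot: [-3.142, 0.175, 1.77]
contact_force: [0.2, 0.3, -1.3]
opening: 0.191
grasp_force: 97.6
```

```bash
cat > s.py <<'E'
from plan import *
F=[];P=[];M=[];Q=[]
n=int(sys.argv[1]) if len(sys.argv)>1 else 4
for i in range(n):
    optics.grab_frame("scene");s=telemetry.sense();F.append(s['contact_force']);P.append(s['eef_pos']);M.append(s['wrist_torque']);Q.append(s['tcp_rot'])
print(round(s['clock'],2),'p',np.mean(P,0).round(2),'F',np.mean(F,0).round(2),'M',np.mean(M,0).round(3),'rot',np.round(Q[-1],4))
E
python3 s.py 5
```

```text
6.47 p [ 538.37 -306.79   40.97] F [ 0.24 -0.17 -1.39] M [0.11 0.01 0.02] rot [3.1415 0.1749 1.77  ]
```

No contact yet at TCP z = 41; continuing down.

Emit:
{"method": "play_rows", "body": {"dp": [[0.0043,0,0.0246],[0.0043,0,0.0246],[0.0043,0,0.0246]], "rot": [[0,0,0],[0,0,0],[0,0,0]]}}

```text
clock: 6.72
eef_pos: [538.4, -306.8, 40.0]
tcp_rot: [3.141, 0.175, 1.77]
contact_force: [0.2, -0.1, -0.2]
opening: 0.195
grasp_force: 97.7
```

Emit:
{"method": "play_rows", "body": {"dp": [[0.0043,0,0.0246],[0.0043,0,0.0246],[0.0043,0,0.0246]], "rot": [[0,0,0],[0,0,0],[0,0,0]]}}

```text
clock: 6.97
eef_pos: [538.6, -307.0, 39.3]
tcp_rot: [3.141, 0.175, 1.77]
contact_force: [-1.4, -1.7, 2.5]
opening: 0.192
grasp_force: 98.0
```

```bash
python3 s.py 5
```

```text
7.22 p [ 538.6  -307.01   39.24] F [-0.1  -2.28  2.95] M [0.063 0.094 0.039] rot [3.1411 0.1754 1.77  ]
```

```bash
cat >> plan.py <<'E'
YAW=1.433;STEP=np.array([495.9,56.9]);DX=135.;DZ=17.0
ZL=44.5
def tip(x,y,z,a,yaw=YAW,zl=None):
    """tip at jig (x,y), height z above lower level; a = handle tip-down angle, deg"""
    zl=ZL if zl is None else zl
    d=np.array([np.cos(yaw),np.sin(yaw)]);e=np.array([-np.sin(YAW),np.cos(YAW)]);dj=np.array([np.cos(YAW),np.sin(YAW)])
    A=np.radians(a);xy=STEP+dj*x+e*y-d*(DX*np.cos(A)-DZ*np.sin(A))
    return [*xy,zl+z+DZ*np.cos(A)+DX*np.sin(A)],tcpR(yaw,-A)
def where(p,rot):
    R=Ro.from_euler('xyz',rot);t=np.array(p)+R.apply([DX,0,DZ]);q=t[:2]-STEP
    return np.round([q@[np.cos(YAW),np.sin(YAW)],q@[-np.sin(YAW),np.cos(YAW)],t[2]-ZL],2)
E
sed -i "s/^print(round/w=where(np.mean(P,0),Q[-1]);print('tip',w);print(round/" s.py
python3 - <<'E'
from plan import *
p,R=load()
# account for the touch steps: 7 x 1 mm
save(p+R.apply(np.array([.0043,0,.0246])*40*7),R);p,R=load();print(p)
calls(line([p[0]-20,p[1]+30,100],tcpR(1.6,-np.radians(9)),5))
calls(line(*tip(-130,-12,25,7.8),5)); print(load()[0])
calls(line(*tip(-130,-12,5,7.8),5)); print(load()[0])
E
```

```text
[ 538.62067258 -307.11056762   38.95712243]
dp [[0.11, -0.07, -0.33], [0.22, -0.14, -0.66], [0.33, -0.2, -0.99], [0.44, -0.27, -1.32], [0.56, -0.34, -1.65]] rot [[0.05, 0.03, 0.32], [0.11, 0.07, 0.64], [0.16, 0.1, 0.96], [0.21, 0.14, 1.28], [0.27, 0.17, 1.6]]
dp [[0.36, -0.22, -0.08], [0.73, -0.45, -0.16], [1.09, -0.67, -0.24], [1.46, -0.89, -0.32], [1.82, -1.11, -0.41]] rot [[0.05, 0.04, 0.32], [0.09, 0.08, 0.63], [0.14, 0.12, 0.95], [0.19, 0.16, 1.26], [0.23, 0.2, 1.58]]
[ 472.07081094 -203.79959374  104.87369272]
dp [[0.01, -0.0, 0.1], [0.03, -0.0, 0.2], [0.04, -0.0, 0.3], [0.06, -0.0, 0.4], [0.07, -0.01, 0.5]] rot [[0.0, -0.0, 0.0], [0.0, -0.0, 0.0], [0.0, -0.0, 0.0], [0.0, -0.0, 0.0], [0.0, -0.0, 0.0]]
[ 471.68560811 -203.68446657   84.67868431]
```

Emit:
{"method": "play_rows", "body": {"dp": [[0.11,-0.07,-0.33],[0.22,-0.14,-0.66],[0.33,-0.2,-0.99],[0.44,-0.27,-1.32],[0.56,-0.34,-1.65]], "rot": [[0.05,0.03,0.32],[0.11,0.07,0.64],[0.16,0.1,0.96],[0.21,0.14,1.28],[0.27,0.17,1.6]]}}

```text
clock: 7.63
eef_pos: [517.7, -275.9, 100.1]
tcp_rot: [-3.14, 0.156, 1.599]
contact_force: [-0.2, -0.8, -2.3]
opening: 0.192
grasp_force: 97.7
```

Emit:
{"method": "play_rows", "body": {"dp": [[0.36,-0.22,-0.08],[0.73,-0.45,-0.16],[1.09,-0.67,-0.24],[1.46,-0.89,-0.32],[1.82,-1.11,-0.41]], "rot": [[0.05,0.04,0.32],[0.09,0.08,0.63],[0.14,0.12,0.95],[0.19,0.16,1.26],[0.23,0.2,1.58]]}}

```text
clock: 8.05
eef_pos: [470.8, -202.4, 104.5]
tcp_rot: [-3.141, 0.135, 1.431]
contact_force: [-0.4, -1.2, -1.5]
opening: 0.191
grasp_force: 97.7
```

Emit:
{"method": "play_rows", "body": {"dp": [[0.01,0,0.1],[0.03,0,0.2],[0.04,0,0.3],[0.06,0,0.4],[0.07,-0.01,0.5]], "rot": [[0,0,0],[0,0,0],[0,0,0],[0,0,0],[0,0,0]]}}

```text
clock: 8.47
eef_pos: [471.8, -203.8, 84.0]
tcp_rot: [3.142, 0.136, 1.433]
contact_force: [0.3, -0.5, -0.6]
opening: 0.189
grasp_force: 97.7
```

```bash
python3 - <<'E'
from plan import *
T=optics.grab_frame("top");S=optics.grab_frame("scene")
cv2.imwrite("pics/a.png",np.vstack([cv2.resize(x,None,fx=2.5,fy=2.5,interpolation=2) for x in(T["color"][195:315,240:500],S["color"][150:270,180:440])])[:,:,::-1])
E
python3 s.py 3
```

```text
tip [-129.91  -11.52    4.68]
8.72 p [ 471.37 -203.56   84.34] F [ 0.51  0.45 -0.71] M [ 0.078 -0.035  0.025] rot [-3.1416  0.1361  1.4327]
```

View pics/a.png

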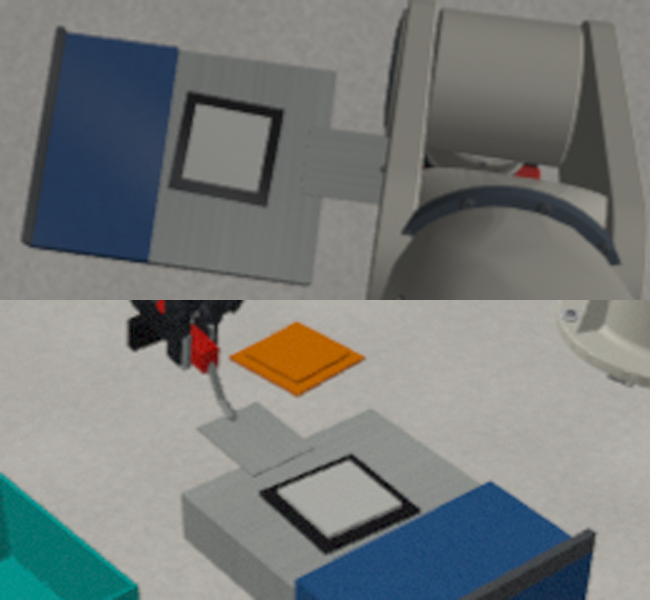

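Emit:
{"method": "play_rows", "body": {"dp": [[0.007,0,0.05],[0.007,0,0.05],[0.007,0,0.05]], "rot": [[0,0,0],[0,0,0],[0,0,0]]}}

```text
clock: 8.97
eef_pos: [471.4, -203.3, 82.7]
tcp_rot: [3.141, 0.136, 1.433]
contact_force: [-0.8, 0.4, -1.1]
opening: 0.194
grasp_force: 97.7
```

Emit:
{"method": "play_rows", "body": {"dp": [[0.0034,0,0.0248],[0.0034,0,0.0248],[0.0034,0,0.0248]], "rot": [[0,0,0],[0,0,0],[0,0,0]]}}

```text
clock: 9.22
eef_pos: [471.5, -203.3, 81.7]
tcp_rot: [3.141, 0.136, 1.433]
contact_force: [-0.5, -0.7, -1.4]
opening: 0.195
grasp_force: 97.7
```

```bash
python3 s.py 6
```

```text
tip [-129.67  -11.57    2.04]
9.52 p [ 471.47 -203.33   81.7 ] F [ 0.04  0.37 -1.35] M [ 0.099 -0.002  0.009] rot [3.1414 0.1361 1.4329]
```

Emit:
{"method": "play_rows", "body": {"dp": [[0.0027,0,0.02],[0.0027,0,0.02],[0.0027,0,0.02]], "rot": [[0,0,0],[0,0,0],[0,0,0]]}}

```text
clock: 9.77
eef_pos: [471.6, -203.4, 80.9]
tcp_rot: [3.141, 0.136, 1.433]
contact_force: [1.0, 0.2, 1.2]
opening: 0.189
grasp_force: 97.9
```

Emit:
{"method": "play_rows", "body": {"dp": [[0.0027,0,0.02],[0.0027,0,0.02],[0.0027,0,0.02]], "rot": [[0,0,0],[0,0,0],[0,0,0]]}}

```text
clock: 10.02
eef_pos: [471.7, -203.6, 80.3]
tcp_rot: [3.141, 0.136, 1.433]
contact_force: [-1.2, -2.6, 3.7]
opening: 0.196
grasp_force: 98.3
```

```bash
python3 s.py 6
```

```text
tip [-129.91  -11.76    0.57]
10.32 p [ 471.62 -203.58   80.26] F [-0.77 -3.5   4.18] M [-0.08   0.073  0.008] rot [3.141  0.1364 1.4328]
```

```bash
sed -i 's/^ZL=.*/ZL=46.05/' plan.py; python3 - <<'E'
from plan import *
p,R=load();save(p+R.apply(np.array([.0138,0,.1148])*40),R);p,R=load();print(p)
calls(line(*tip(-130,-12,0.7,7.8),2),dig=3)
calls(line(*tip(-106,-12,0.7,7.8),5),dig=3)
calls(line(*tip(-92,-12,0.7,7.8),5),dig=3)
E
```

```text
[ 471.67577408 -203.75982821   80.05425009]
dp [[-0.002, 0.002, -0.023], [-0.005, 0.005, -0.046]] rot [[0.001, -0.0, 0.0], [0.001, -0.001, 0.001]]
dp [[0.119, -0.0, -0.016], [0.238, -0.0, -0.033], [0.357, -0.0, -0.049], [0.476, -0.0, -0.065], [0.595, -0.0, -0.082]] rot [[0.0, 0.0, -0.0], [0.0, 0.0, -0.0], [0.0, 0.0, -0.0], [0.0, 0.0, -0.0], [0.0, 0.0, -0.0]]
dp [[0.069, -0.0, -0.009], [0.139, -0.0, -0.019], [0.208, -0.0, -0.028], [0.277, -0.0, -0.038], [0.347, -0.0, -0.047]] rot [[0.0, 0.0, -0.0], [0.0, 0.0, -0.0], [0.0, 0.0, -0.0], [0.0, 0.0, -0.0], [0.0, 0.0, -0.0]]
```

Emit:
{"method": "play_rows", "body": {"dp": [[-0.002,0.002,-0.023],[-0.005,0.005,-0.046]], "rot": [[0,0,0],[0,0,0]]}}

```text
clock: 10.48
eef_pos: [471.4, -202.9, 81.6]
tcp_rot: [-3.141, 0.136, 1.433]
contact_force: [-0.4, -0.8, -1.4]
opening: 0.195
grasp_force: 97.7
```

Emit:
{"method": "play_rows", "body": {"dp": [[0.119,0,-0.016],[0.238,0,-0.033],[0.357,0,-0.049],[0.476,0,-0.065],[0.595,0,-0.082]], "rot": [[0,0,0],[0,0,0],[0,0,0],[0,0,0],[0,0,0]]}}

```text
clock: 10.9
eef_pos: [474.9, -178.7, 81.8]
tcp_rot: [-3.141, 0.136, 1.433]
contact_force: [-0.1, 0.6, -1.2]
opening: 0.193
grasp_force: 97.7
```

```bash
python3 s.py 6
```

```text
tip [-105.1   -11.71    0.67]
11.2 p [ 475.01 -179.01   81.88] F [-0.43  0.   -1.03] M [ 0.07  -0.022 -0.006] rot [3.1415 0.1361 1.433 ]
```

Emit:
{"method": "play_rows", "body": {"dp": [[0.069,0,-0.009],[0.139,0,-0.019],[0.208,0,-0.028],[0.277,0,-0.038],[0.347,0,-0.047]], "rot": [[0,0,0],[0,0,0],[0,0,0],[0,0,0],[0,0,0]]}}

```text
clock: 11.62
eef_pos: [477.0, -165.4, 81.9]
tcp_rot: [3.141, 0.136, 1.433]
contact_force: [1.2, -1.0, -1.5]
opening: 0.194
grasp_force: 97.7
```

```bash
python3 s.py 4;python3 - <<'E'
from plan import *
T=optics.grab_frame("top");S=optics.grab_frame("scene")
cv2.imwrite("pics/b.png",np.vstack([cv2.resize(x,None,fx=5,fy=5,interpolation=2) for x in(T["color"][220:280,300:420],S["color"][190:250,230:350])])[:,:,::-1])
calls(line(*tip(-85,-12,0.7,7.8),5),dig=3)
E
```

```text
tip [-91.23 -11.73   0.7 ]
11.82 p [ 476.96 -165.28   81.91] F [ 0.43  0.54 -0.95] M [ 0.062 -0.004  0.005] rot [3.1416 0.1361 1.4333]
dp [[0.035, -0.0, -0.005], [0.069, -0.0, -0.01], [0.104, -0.0, -0.014], [0.138, -0.0, -0.019], [0.173, -0.0, -0.024]] rot [[0.0, 0.0, -0.0], [0.0, 0.0, -0.0], [0.0, 0.0, -0.0], [0.0, 0.0, -0.0], [0.0, 0.0, -0.0]]
```

View pics/b.png

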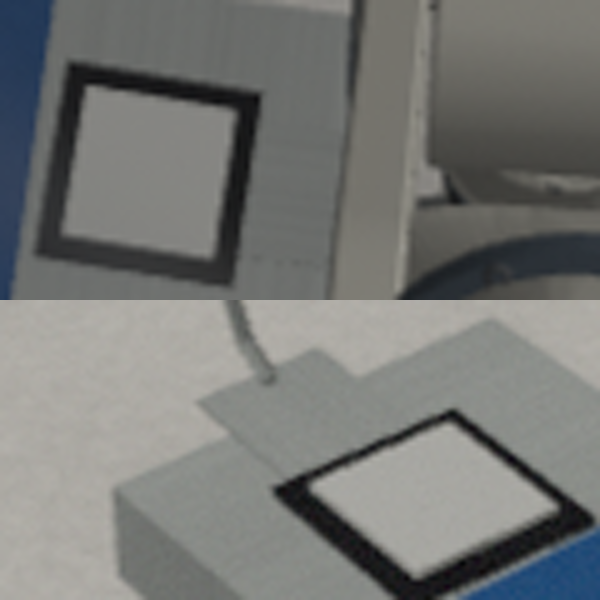

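Emit:
{"method": "play_rows", "body": {"dp": [[0.035,0,-0.005],[0.069,0,-0.01],[0.104,0,-0.014],[0.138,0,-0.019],[0.173,0,-0.024]], "rot": [[0,0,0],[0,0,0],[0,0,0],[0,0,0],[0,0,0]]}}

```text
clock: 12.33
eef_pos: [477.9, -158.6, 81.9]
tcp_rot: [3.141, 0.136, 1.433]
contact_force: [-0.3, -0.8, -1.7]
opening: 0.194
grasp_force: 97.7
```

```bash
python3 s.py 6
```

```text
tip [-84.45 -11.7    0.69]
12.63 p [ 477.82 -158.56   81.89] F [ 0.24 -0.   -1.43] M [0.059 0.006 0.024] rot [3.1416 0.136  1.4329]
```

Emit:
{"method": "play_rows", "body": {"dp": [[0.025,0,-0.003],[0.05,0,-0.007],[0.05,0,-0.007]], "rot": [[0,0,0],[0,0,0],[0,0,0]]}}

```text
clock: 12.88
eef_pos: [478.1, -156.6, 81.9]
tcp_rot: [3.141, 0.136, 1.433]
contact_force: [-0.1, -0.5, -1.9]
opening: 0.193
grasp_force: 97.7
```

```bash
python3 s.py 6
```

```text
tip [-82.54 -11.75   0.71]
13.18 p [ 478.12 -156.67   81.91] F [-0.29 -0.17 -1.54] M [ 0.041  0.017 -0.023] rot [3.1415 0.136  1.4328]
```

Emit:
{"method": "play_rows", "body": {"dp": [[0.037,0,-0.005],[0.037,0,-0.005],[0.037,0,-0.005]], "rot": [[0,0,0],[0,0,0],[0,0,0]]}}

```text
clock: 13.43
eef_pos: [478.3, -155.5, 82.0]
tcp_rot: [-3.142, 0.136, 1.433]
contact_force: [-1.0, -3.5, -0.4]
opening: 0.192
grasp_force: 97.8
```

```bash
python3 s.py 6
```

```text
tip [-81.32 -11.71   0.73]
13.73 p [ 478.27 -155.45   81.98] F [-1.02 -4.26  0.18] M [-0.632  0.187 -0.008] rot [3.1415 0.1364 1.4329]
```

Emit:
{"method": "play_rows", "body": {"dp": [[0.025,0,-0.003],[0.025,0,-0.003],[0.025,0,-0.003]], "rot": [[0,0,0],[0,0,0],[0,0,0]]}}

```text
clock: 13.98
eef_pos: [478.4, -155.2, 82.2]
tcp_rot: [3.141, 0.138, 1.434]
contact_force: [-2.3, -11.1, 1.9]
opening: 0.193
grasp_force: 98.0
```

```bash
python3 s.py 6; python3 - <<'E'
from plan import *
T=optics.grab_frame("top");S=optics.grab_frame("scene")
cv2.imwrite("pics/c.png",np.vstack([cv2.resize(x,None,fx=5,fy=5,interpolation=2) for x in(T["color"][220:280,290:410],S["color"][190:250,240:360])])[:,:,::-1])
E
```

```text
tip [-81.11 -11.73   0.8 ]
14.28 p [ 478.39 -155.21   82.21] F [ -2.76 -10.54   2.5 ] M [-1.687  0.473 -0.017] rot [3.1415 0.1376 1.4335]
```

View pics/c.png

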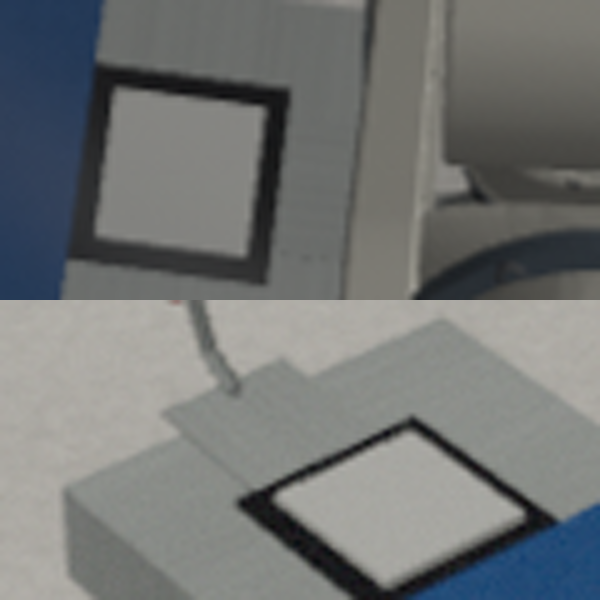

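```bash
cat > arc.py <<'E'
from plan import *
def T(th,s):
    t=np.radians(th);u=np.array([-np.cos(t),np.sin(t)]);n=np.array([np.sin(t),np.cos(t)])
    if th<20: c=np.array([-(11*np.cos(t)+8*np.sin(t)),0])+(s-11)*u+4*n
    elif th<=90: c=np.array([-4*np.sin(t),0])+s*u
    else: c=np.array([0,10])-4*n+(s-10)*u
    return c-[0,2]
S=lambda th:84.5+2.5*min(th,90)/90
E
python3 - <<'E'
from arc import *
p,R=load();save(p+R.apply(np.array([.112,0,-.015])*40),R)
print(load()[0])
w=line(*tip(-84,-12,0.9,7.8),2);calls(w,dig=3)
ths=np.concatenate([[1,3],np.arange(6,46,3.)])
for t in ths[::4]: print(t,T(t,S(t)).round(1))
calls([tip(*(lambda c:(c[0],-12,c[1]))(T(t,S(t))),7.8) for t in ths],dig=2)
E
```

```text
[ 478.68688809 -154.66817405   81.89949075]
dp [[-0.044, -0.0, 0.003], [-0.088, -0.0, 0.007]] rot [[0.0, 0.0, -0.0], [0.0, 0.0, -0.0]]
1.0 [-84.6   3.3]
12.0 [-83.8  17.3]
24.0 [-79.4  32.6]
36.0 [-71.5  48.3]
dp [[-0.02, -0.0, -0.06], [-0.03, -0.0, -0.12], [-0.05, -0.0, -0.22], [-0.05, -0.0, -0.31], [-0.05, -0.0, -0.41]] rot [[0.0, 0.0, -0.0], [0.0, 0.0, -0.0], [0.0, 0.0, -0.0], [0.0, 0.0, -0.0], [0.0, 0.0, -0.0]]
dp [[0.01, -0.0, -0.09], [0.02, -0.0, -0.19], [0.03, -0.0, -0.28], [0.06, -0.0, -0.39], [0.08, -0.0, -0.5]] rot [[0.0, 0.0, -0.0], [0.0, 0.0, -0.0], [0.0, 0.0, -0.0], [0.0, 0.0, -0.0], [0.0, 0.0, -0.0]]
dp [[0.04, -0.0, -0.1], [0.07, -0.0, -0.21], [0.12, -0.0, -0.31], [0.17, -0.0, -0.4], [0.22, -0.0, -0.5]] rot [[0.0, 0.0, -0.0], [0.0, 0.0, -0.0], [0.0, 0.0, -0.0], [0.0, 0.0, -0.0], [0.0, 0.0, -0.0]]
dp [[0.06, -0.0, -0.09]] rot [[0.0, 0.0, -0.0]]
```

Emit:
{"method": "play_rows", "body": {"dp": [[-0.044,0,0.003],[-0.088,0,0.007]], "rot": [[0,0,0],[0,0,0]]}}

```text
clock: 14.55
eef_pos: [478.0, -157.5, 82.0]
tcp_rot: [3.141, 0.135, 1.432]
contact_force: [-0.3, 0.1, -1.2]
opening: 0.193
grasp_force: 97.7
```

Emit:
{"method": "play_rows", "body": {"dp": [[-0.02,0,-0.06],[-0.03,0,-0.12],[-0.05,0,-0.22],[-0.05,0,-0.31],[-0.05,0,-0.41]], "rot": [[0,0,0],[0,0,0],[0,0,0],[0,0,0],[0,0,0]]}}

```text
clock: 14.97
eef_pos: [478.1, -157.4, 99.1]
tcp_rot: [3.141, 0.136, 1.433]
contact_force: [0.3, 0.8, -2.0]
opening: 0.192
grasp_force: 97.6
```

```bash
python3 s.py 5; python3 - <<'E'
from plan import *
S=optics.grab_frame("scene")
cv2.imwrite("pics/d.png",cv2.resize(S["color"][170:270,230:370],None,fx=4,fy=4,interpolation=2)[:,:,::-1])
E
```

```text
tip [-83.3  -12.04  17.95]
15.22 p [ 478.3  -157.47   99.16] F [ 0.11 -0.   -1.86] M [-0.02   0.013  0.01 ] rot [3.1413 0.1361 1.4329]
```

View pics/d.png

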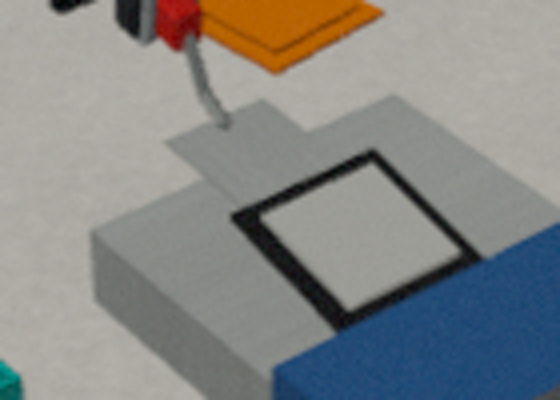

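Emit:
{"method": "play_rows", "body": {"dp": [[0.01,0,-0.09],[0.02,0,-0.19],[0.03,0,-0.28],[0.06,0,-0.39],[0.08,0,-0.5]], "rot": [[0,0,0],[0,0,0],[0,0,0],[0,0,0],[0,0,0]]}}

```text
clock: 15.68
eef_pos: [478.8, -151.5, 118.5]
tcp_rot: [3.141, 0.136, 1.433]
contact_force: [0.3, -0.1, -1.7]
opening: 0.196
grasp_force: 97.6
```

Emit:
{"method": "play_rows", "body": {"dp": [[0.04,0,-0.1],[0.07,0,-0.21],[0.12,0,-0.31],[0.17,0,-0.4],[0.22,0,-0.5]], "rot": [[0,0,0],[0,0,0],[0,0,0],[0,0,0],[0,0,0]]}}

```text
clock: 16.1
eef_pos: [480.4, -140.1, 137.0]
tcp_rot: [3.141, 0.136, 1.433]
contact_force: [0.8, -0.4, -1.5]
opening: 0.194
grasp_force: 97.6
```

Emit:
{"method": "play_rows", "body": {"dp": [[0.06,0,-0.09],[0.06,0,-0.09]], "rot": [[0,0,0],[0,0,0]]}}

```text
clock: 16.27
eef_pos: [481.2, -137.1, 140.5]
tcp_rot: [3.141, 0.136, 1.433]
contact_force: [-0.1, -0.1, -1.7]
opening: 0.195
grasp_force: 97.6
```

```bash
python3 s.py 5; python3 - <<'E'
from arc import *
T0=optics.grab_frame("top");S0=optics.grab_frame("scene")
for n,f,roi in(("top",T0,(290,215,370,290)),("scene",S0,(270,180,360,260))):
    C=f["color"].astype(int);m=(C.sum(2)<130).astype(np.uint8)
    for c in blobs(m,roi)[:2]: print(n,cv2.contourArea(c),cv2.boundingRect(c),cv2.approxPolyDP(cv2.convexHull(c),3,True)[:,0].tolist())
# predicted rim rear edge corners in pictures at theta=45
from math import *
t=radians(45);u=np.array([-cos(t),sin(t)]);n=np.array([sin(t),cos(t)])
dj=np.array([cos(YAW),sin(YAW)]);e=np.array([-sin(YAW),cos(YAW)])
for s,h in((0,4),(92,0),(92,4)):
    c=np.array([-4*sin(t),0])+s*u+h*n
    for y in(-58,34):
        X=[*(STEP+dj*c[0]+e*y),ZL+c[1]];print(s,h,y,'top',proj(T0,X).round(),'scene',proj(S0,X).round())
E
```

```text
tip [-63.12 -11.82  58.69]
16.52 p [ 480.86 -137.44  139.9 ] F [-0.19 -0.74 -1.66] M [-0.015 -0.038 -0.015] rot [-3.1415  0.1361  1.4328]
top 162.0 (308, 232, 31, 37) [[310, 233], [338, 232], [332, 268], [308, 246]]
scene 1694.5 (295, 196, 56, 57) [[331, 196], [350, 234], [315, 252], [295, 212]]
0 4 -58 top [309. 232.] scene [316. 256.]
0 4 34 top [303. 270.] scene [352. 237.]
92 0 -58 top [339. 230.] scene [294. 212.]
92 0 34 top [334. 271.] scene [331. 196.]
92 4 -58 top [338. 229.] scene [295. 212.]
92 4 34 top [332. 271.] scene [332. 195.]
```

```bash
python3 - <<'E'
from arc import *
ths=list(np.arange(48,91,3.))+[92,94,96,98,100,102,105,108,112,116]
w=[T(t,S(t)) for t in ths];print(w[14].round(1),w[-1].round(1))
calls([tip(c[0],-12,c[1],7.8) for c in w],dig=2)
E
```

```text
[-4. 85.] [30.2 79. ]
dp [[0.07, -0.0, -0.09], [0.14, -0.0, -0.17], [0.21, -0.0, -0.25], [0.29, -0.0, -0.33], [0.37, -0.0, -0.4]] rot [[0.0, 0.0, -0.0], [0.0, 0.0, -0.0], [0.0, 0.0, -0.0], [0.0, 0.0, -0.0], [0.0, 0.0, -0.0]]
dp [[0.09, -0.0, -0.07], [0.18, -0.0, -0.14], [0.28, -0.0, -0.19], [0.38, -0.0, -0.25], [0.48, -0.0, -0.3]] rot [[0.0, 0.0, -0.0], [0.0, 0.0, -0.0], [0.0, 0.0, -0.0], [0.0, 0.0, -0.0], [0.0, 0.0, -0.0]]
dp [[0.1, -0.0, -0.04], [0.21, -0.0, -0.08], [0.31, -0.0, -0.11], [0.42, -0.0, -0.13], [0.54, -0.0, -0.15]] rot [[0.0, 0.0, -0.0], [0.0, 0.0, -0.0], [0.0, 0.0, -0.0], [0.0, 0.0, -0.0], [0.0, 0.0, -0.0]]
dp [[0.06, -0.0, -0.02], [0.13, -0.0, -0.03], [0.2, -0.0, -0.03], [0.26, -0.0, -0.04], [0.33, -0.0, -0.04]] rot [[0.0, 0.0, -0.0], [0.0, 0.0, -0.0], [0.0, 0.0, -0.0], [0.0, 0.0, -0.0], [0.0, 0.0, -0.0]]
dp [[0.07, -0.0, 0.0], [0.17, -0.0, 0.01], [0.27, -0.0, 0.02], [0.4, -0.0, 0.04], [0.53, -0.0, 0.07]] rot [[0.0, 0.0, -0.0], [0.0, 0.0, -0.0], [0.0, 0.0, -0.0], [0.0, 0.0, -0.0], [0.0, 0.0, -0.0]]
```

Emit:
{"method": "play_rows", "body": {"dp": [[0.07,0,-0.09],[0.14,0,-0.17],[0.21,0,-0.25],[0.29,0,-0.33],[0.37,0,-0.4]], "rot": [[0,0,0],[0,0,0],[0,0,0],[0,0,0],[0,0,0]]}}

```text
clock: 17.03
eef_pos: [483.3, -120.4, 154.2]
tcp_rot: [3.141, 0.136, 1.433]
contact_force: [0.5, -0.3, -2.1]
opening: 0.193
grasp_force: 97.6
```

Emit:
{"method": "play_rows", "body": {"dp": [[0.09,0,-0.07],[0.18,0,-0.14],[0.28,0,-0.19],[0.38,0,-0.25],[0.48,0,-0.3]], "rot": [[0,0,0],[0,0,0],[0,0,0],[0,0,0],[0,0,0]]}}

```text
clock: 17.45
eef_pos: [486.0, -99.9, 163.2]
tcp_rot: [3.141, 0.136, 1.433]
contact_force: [1.1, -0.3, -0.9]
opening: 0.191
grasp_force: 97.6
```

Emit:
{"method": "play_rows", "body": {"dp": [[0.1,0,-0.04],[0.21,0,-0.08],[0.31,0,-0.11],[0.42,0,-0.13],[0.54,0,-0.15]], "rot": [[0,0,0],[0,0,0],[0,0,0],[0,0,0],[0,0,0]]}}

```text
clock: 17.87
eef_pos: [489.0, -77.9, 166.0]
tcp_rot: [3.141, 0.136, 1.433]
contact_force: [0.0, -0.6, -2.0]
opening: 0.192
grasp_force: 97.6
```

Emit:
{"method": "play_rows", "body": {"dp": [[0.06,0,-0.02],[0.13,0,-0.03],[0.2,0,-0.03],[0.26,0,-0.04],[0.33,0,-0.04]], "rot": [[0,0,0],[0,0,0],[0,0,0],[0,0,0],[0,0,0]]}}

```text
clock: 18.28
eef_pos: [490.9, -65.0, 165.8]
tcp_rot: [3.141, 0.136, 1.433]
contact_force: [-0.4, 0.5, -1.4]
opening: 0.195
grasp_force: 97.6
```

```bash
python3 s.py 5; cat > look.py <<'E'
from arc import *
S0=optics.grab_frame("scene");C=S0["color"].astype(int)
g=((C[:,:,1]>C[:,:,0]+40)&(C[:,:,1]>C[:,:,2]+30)).astype(np.uint8);k=(C.sum(2)<130).astype(np.uint8)
for n,m in(("green",g),("black",k)):
    for c in blobs(m,(270,170,425,300))[:2]:
        q=cv2.approxPolyDP(cv2.convexHull(c),3,True)[:,0]
        print(n,cv2.contourArea(c),q.tolist())
        for z,p in [(ZL+(22 if n=="green" else 18),x) for x in q]:
            w=onplane(S0,p,z)[:2]-STEP;print('   jig',np.round([w@[np.cos(YAW),np.sin(YAW)],w@[-np.sin(YAW),np.cos(YAW)]],1))
E
python3 look.py
```

```text
tip [  9.98 -11.71  84.52]
18.53 p [490.8  -65.02 165.73] F [-0.54 -0.04 -1.28] M [ 0.085  0.006 -0.011] rot [3.1415 0.1361 1.433 ]
green 918.5 [[351, 233], [375, 251], [346, 266], [323, 247]]
   jig [ 6.8 24. ]
   jig [75.5 23. ]
   jig [ 74.2 -48.1]
   jig [  6.6 -46.2]
black 1497.0 [[383, 253], [345, 273], [316, 248], [352, 231]]
   jig [85.6 34.3]
   jig [ 84.2 -59. ]
   jig [ -3.  -55.3]
   jig [-0.5 33.4]
```

```bash
python3 - <<'E'
from arc import *
# last planned call (5 rows to x=30) was not sent: rebuild the commanded pose
p,R=load();save(p-R.apply(np.array([.53,0,.07])*40),R);s=telemetry.sense();print(load()[0],s['eef_pos'])
calls(line(*tip(-28,-12,80,7.8),4)); calls(line(*tip(-28,-12,14,7.8),5)); calls(line(*tip(-24,-12,11,7.8),3),dig=3)
calls(line(*tip(-2,-12,11,7.8),5),dig=3)
E
```

```text
[491.03524492 -65.6194974  165.79189844] [490.77810243 -65.29863225 165.79116181]
dp [[-0.23, -0.0, 0.06], [-0.46, -0.0, 0.12], [-0.68, -0.0, 0.18], [-0.91, -0.0, 0.24]] rot [[0.0, 0.0, -0.0], [0.0, 0.0, -0.0], [0.0, 0.0, -0.0], [0.0, 0.0, -0.0]]
dp [[0.04, -0.0, 0.33], [0.09, -0.0, 0.65], [0.13, -0.0, 0.98], [0.18, -0.0, 1.31], [0.22, -0.0, 1.64]] rot [[0.0, 0.0, -0.0], [0.0, 0.0, -0.0], [0.0, 0.0, -0.0], [0.0, 0.0, -0.0], [0.0, 0.0, -0.0]]
dp [[0.037, -0.0, 0.019], [0.075, -0.0, 0.037], [0.112, -0.0, 0.056]] rot [[0.0, 0.0, -0.0], [0.0, 0.0, -0.0], [0.0, 0.0, -0.0]]
dp [[0.109, -0.0, -0.015], [0.218, -0.0, -0.03], [0.327, -0.0, -0.045], [0.436, -0.0, -0.06], [0.545, -0.0, -0.075]] rot [[0.0, 0.0, -0.0], [0.0, 0.0, -0.0], [0.0, 0.0, -0.0], [0.0, 0.0, -0.0], [0.0, 0.0, -0.0]]
```

Emit:
{"method": "play_rows", "body": {"dp": [[-0.23,0,0.06],[-0.46,0,0.12],[-0.68,0,0.18],[-0.91,0,0.24]], "rot": [[0,0,0],[0,0,0],[0,0,0],[0,0,0]]}}

```text
clock: 18.92
eef_pos: [485.4, -103.5, 161.1]
tcp_rot: [3.142, 0.136, 1.433]
contact_force: [-0.3, 0.5, -1.4]
opening: 0.194
grasp_force: 97.6
```

Emit:
{"method": "play_rows", "body": {"dp": [[0.04,0,0.33],[0.09,0,0.65],[0.13,0,0.98],[0.18,0,1.31],[0.22,0,1.64]], "rot": [[0,0,0],[0,0,0],[0,0,0],[0,0,0],[0,0,0]]}}

```text
clock: 19.33
eef_pos: [485.5, -103.4, 94.4]
tcp_rot: [3.141, 0.136, 1.432]
contact_force: [0.2, 0.0, -2.4]
opening: 0.195
grasp_force: 97.6
```

Emit:
{"method": "play_rows", "body": {"dp": [[0.037,0,0.019],[0.075,0,0.037],[0.112,0,0.056],[0.112,0,0.056]], "rot": [[0,0,0],[0,0,0],[0,0,0],[0,0,0]]}}

```text
clock: 19.67
eef_pos: [486.7, -98.4, 92.8]
tcp_rot: [3.14, 0.136, 1.433]
contact_force: [1.4, -0.3, -0.9]
opening: 0.192
grasp_force: 97.7
```

```bash
python3 s.py 4; python3 look.py
```

```text
tip [-23.6  -12.23  11.63]
19.87 p [486.68 -98.36  92.84] F [-0.12  0.05 -1.26] M [0.072 0.    0.014] rot [3.1405 0.1361 1.4329]
green 920.5 [[351, 233], [375, 252], [347, 267], [323, 247]]
   jig [ 6.8 24. ]
   jig [77.6 20.9]
   jig [ 77.4 -48.5]
   jig [  6.6 -46.2]
black 1496.0 [[352, 231], [383, 254], [347, 274], [316, 248]]
   jig [-0.5 33.4]
   jig [87.7 32.3]
   jig [ 88.5 -58. ]
   jig [ -3.  -55.3]
black 322.5 [[305, 170], [281, 193], [270, 183], [270, 170]]
   jig [-232.1   99.3]
   jig [-191.3    2.4]
   jig [-236.8    6.6]
   jig [-279.6   37.4]
```

Emit:
{"method": "play_rows", "body": {"dp": [[0.109,0,-0.015],[0.218,0,-0.03],[0.327,0,-0.045],[0.436,0,-0.06],[0.545,0,-0.075]], "rot": [[0,0,0],[0,0,0],[0,0,0],[0,0,0],[0,0,0]]}}

```text
clock: 20.33
eef_pos: [489.4, -75.9, 92.2]
tcp_rot: [3.141, 0.136, 1.433]
contact_force: [0.6, 0.5, -1.7]
opening: 0.192
grasp_force: 97.7
```

```bash
python3 s.py 5; python3 look.py; python3 -c "
from arc import *
calls(line(*tip(18,-12,11,7.8),10),dig=3)"
```

```text
tip [ -1.08 -11.73  10.99]
20.58 p [489.36 -75.98  92.21] F [-0.11  0.12 -1.64] M [0.052 0.011 0.009] rot [3.1416 0.1362 1.4333]
green 921.5 [[351, 233], [375, 251], [347, 267], [323, 247]]
   jig [ 6.8 24. ]
   jig [75.5 23. ]
   jig [ 77.4 -48.5]
   jig [  6.6 -46.2]
black 1495.5 [[352, 231], [383, 254], [347, 274], [316, 248]]
   jig [-0.5 33.4]
   jig [87.7 32.3]
   jig [ 88.5 -58. ]
   jig [ -3.  -55.3]
black 604.5 [[315, 170], [288, 198], [270, 190], [270, 174], [274, 170]]
   jig [-218.5  117. ]
   jig [-167.4    2.9]
   jig [-214.7   -9.3]
   jig [-266.1   27.7]
   jig [-274.2   44.5]
dp [[0.05, -0.0, -0.007], [0.099, -0.0, -0.014], [0.149, -0.0, -0.02], [0.198, -0.0, -0.027], [0.248, -0.0, -0.034]] rot [[0.0, 0.0, -0.0], [0.0, 0.0, -0.0], [0.0, 0.0, -0.0], [0.0, 0.0, -0.0], [0.0, 0.0, -0.0]]
dp [[0.049, -0.0, -0.007], [0.099, -0.0, -0.013], [0.148, -0.0, -0.02], [0.198, -0.0, -0.027], [0.247, -0.0, -0.034]] rot [[0.0, 0.0, -0.0], [0.0, 0.0, -0.0], [0.0, 0.0, -0.0], [0.0, 0.0, -0.0], [0.0, 0.0, -0.0]]
```

Emit:
{"method": "play_rows", "body": {"dp": [[0.05,0,-0.007],[0.099,0,-0.014],[0.149,0,-0.02],[0.198,0,-0.027],[0.248,0,-0.034]], "rot": [[0,0,0],[0,0,0],[0,0,0],[0,0,0],[0,0,0]]}}

```text
clock: 21.05
eef_pos: [490.7, -66.5, 92.2]
tcp_rot: [3.141, 0.136, 1.433]
contact_force: [-0.2, -1.5, -0.6]
opening: 0.196
grasp_force: 97.7
```

Emit:
{"method": "play_rows", "body": {"dp": [[0.049,0,-0.007],[0.099,0,-0.013],[0.148,0,-0.02],[0.198,0,-0.027],[0.247,0,-0.034]], "rot": [[0,0,0],[0,0,0],[0,0,0],[0,0,0],[0,0,0]]}}

```text
clock: 21.47
eef_pos: [492.0, -56.5, 92.3]
tcp_rot: [3.141, 0.136, 1.433]
contact_force: [-0.9, -1.5, -0.4]
opening: 0.199
grasp_force: 97.7
```

```bash
python3 s.py 5; python3 look.py|head -10; python3 -c "
from arc import *
calls(line(*tip(22,-12,11,7.8),4),dig=3)"
```

```text
tip [ 18.64 -11.75  11.03]
21.72 p [492.04 -56.45  92.22] F [-0.16 -0.29 -1.18] M [0.059 0.018 0.004] rot [3.1415 0.136  1.4329]
green 937.0 [[355, 236], [380, 254], [351, 270], [328, 250]]
   jig [18.6 23.8]
   jig [87.6 24.3]
   jig [ 88.1 -48.3]
   jig [ 19.2 -44.5]
black 1428.0 [[386, 255], [348, 275], [320, 251], [357, 234]]
   jig [93.3 34.7]
   jig [ 91.6 -58.3]
   jig [  8.5 -55. ]
   jig [12.6 34.7]
dp [[0.025, -0.0, -0.003], [0.05, -0.0, -0.007], [0.075, -0.0, -0.01], [0.099, -0.0, -0.013]] rot [[0.0, 0.0, -0.0], [0.0, 0.0, -0.0], [0.0, 0.0, -0.0], [0.0, 0.0, -0.0]]
```

Sliding works; continuing in small steps to the backstop.

Emit:
{"method": "play_rows", "body": {"dp": [[0.025,0,-0.003],[0.05,0,-0.007],[0.075,0,-0.01],[0.099,0,-0.013]], "rot": [[0,0,0],[0,0,0],[0,0,0],[0,0,0]]}}

```text
clock: 22.1
eef_pos: [492.6, -52.7, 92.2]
tcp_rot: [3.141, 0.136, 1.433]
contact_force: [-0.8, 0.3, -1.0]
opening: 0.199
grasp_force: 97.7
```

Emit:
{"method": "play_rows", "body": {"dp": [[0.03,0,-0.004],[0.03,0,-0.004],[0.03,0,-0.004]], "rot": [[0,0,0],[0,0,0],[0,0,0]]}}

```text
clock: 22.35
eef_pos: [492.8, -51.4, 92.2]
tcp_rot: [3.141, 0.136, 1.433]
contact_force: [0.7, -0.3, -2.2]
opening: 0.191
grasp_force: 97.7
```

```bash
python3 s.py 6
```

```text
tip [ 23.65 -11.76  10.99]
22.65 p [492.73 -51.49  92.2 ] F [-0.19 -0.39 -0.94] M [ 0.068 -0.012  0.004] rot [3.1415 0.1361 1.4329]
```

Emit:
{"method": "play_rows", "body": {"dp": [[0.02,0,-0.003],[0.02,0,-0.003],[0.02,0,-0.003]], "rot": [[0,0,0],[0,0,0],[0,0,0]]}}

```text
clock: 22.9
eef_pos: [492.8, -50.8, 92.2]
tcp_rot: [3.141, 0.136, 1.433]
contact_force: [0.8, -1.2, -1.0]
opening: 0.191
grasp_force: 97.7
```

```bash
python3 s.py 5
```

```text
tip [ 24.38 -11.76  11.01]
23.15 p [492.83 -50.76  92.22] F [-0.11 -0.52 -1.5 ] M [-0.003  0.019  0.001] rot [3.1415 0.1361 1.4329]
```

Emit:
{"method": "play_rows", "body": {"dp": [[0.013,0,-0.002],[0.013,0,-0.002],[0.013,0,-0.002]], "rot": [[0,0,0],[0,0,0],[0,0,0]]}}

```text
clock: 23.4
eef_pos: [492.8, -50.5, 92.3]
tcp_rot: [-3.142, 0.137, 1.433]
contact_force: [-0.4, -3.9, -0.8]
opening: 0.192
grasp_force: 97.8
```

```bash
python3 s.py 5;python3 look.py|head -10
```

```text
tip [ 24.66 -11.71  11.02]
23.65 p [492.82 -50.46  92.27] F [-0.47 -4.32  0.77] M [-0.682  0.119 -0.021] rot [3.1416 0.1364 1.4329]
green 944.5 [[358, 238], [382, 256], [354, 272], [329, 252]]
   jig [26.8 24.2]
   jig [94.1 23.2]
   jig [ 95.4 -47.6]
   jig [ 24.8 -46.8]
black 825.0 [[327, 170], [296, 204], [273, 195], [273, 185], [289, 170]]
   jig [-202.1  138.3]
   jig [-140.     2.9]
   jig [-195.6  -15.3]
   jig [-226.5    7.1]
```

```bash
python3 - <<'E'
from arc import *
p,R=load();save(p+R.apply(np.array([.063,0,-.009])*40),R);print(load()[0])
calls(line(*tip(-35,-12,11.6,7.8),5),dig=3)
calls(line(*tip(-60,-12,50,7.8),5))
q=[538.5,-307,110]
calls(line(q,tcpR(1.77,0),10))
calls(line([538.5,-307,28],tcpR(1.77,0),5)); calls(line([538.5,-307,24.5],tcpR(1.77,0),3)); print(load()[0])
E
```

```text
[493.11457388 -50.65094825  92.21930757]
dp [[-0.295, -0.0, 0.037], [-0.591, -0.0, 0.075], [-0.886, -0.0, 0.112], [-1.181, -0.0, 0.15], [-1.476, -0.0, 0.187]] rot [[0.0, 0.0, -0.0], [0.0, 0.0, -0.0], [0.0, 0.0, -0.0], [0.0, 0.0, -0.0], [0.0, 0.0, -0.0]]
dp [[-0.15, -0.0, -0.17], [-0.3, -0.0, -0.35], [-0.45, -0.0, -0.52], [-0.6, -0.0, -0.69], [-0.75, -0.0, -0.87]] rot [[0.0, 0.0, -0.0], [0.0, 0.0, -0.0], [0.0, 0.0, -0.0], [0.0, 0.0, -0.0], [0.0, 0.0, -0.0]]
dp [[-0.4, 0.2, 0.11], [-0.79, 0.4, 0.22], [-1.19, 0.6, 0.32], [-1.59, 0.8, 0.43], [-1.98, 1.0, 0.54]] rot [[-0.02, 0.13, -0.32], [-0.04, 0.26, -0.64], [-0.07, 0.39, -0.96], [-0.09, 0.52, -1.29], [-0.11, 0.64, -1.61]]
dp [[-0.44, 0.13, 0.08], [-0.87, 0.26, 0.17], [-1.3, 0.39, 0.25], [-1.73, 0.52, 0.33], [-2.16, 0.65, 0.41]] rot [[-0.02, 0.13, -0.32], [-0.04, 0.26, -0.64], [-0.07, 0.39, -0.96], [-0.09, 0.52, -1.28], [-0.11, 0.65, -1.6]]
dp [[-0.0, -0.0, 0.41], [-0.0, -0.0, 0.82], [-0.0, -0.0, 1.23], [-0.0, -0.0, 1.64], [-0.0, -0.0, 2.05]] rot [[0.0, -0.0, -0.0], [0.0, -0.0, -0.0], [0.0, -0.0, -0.0], [0.0, -0.0, -0.0], [0.0, -0.0, -0.0]]
dp [[-0.0, -0.0, 0.03], [-0.0, -0.0, 0.06], [-0.0, -0.0, 0.09]] rot [[0.0, -0.0, -0.0], [0.0, -0.0, -0.0], [0.0, -0.0, -0.0]]
[ 538.57838854 -306.93482263   24.53098236]
```

Emit:
{"method": "play_rows", "body": {"dp": [[-0.295,0,0.037],[-0.591,0,0.075],[-0.886,0,0.112],[-1.181,0,0.15],[-1.476,0,0.187]], "rot": [[0,0,0],[0,0,0],[0,0,0],[0,0,0],[0,0,0]]}}

```text
clock: 24.12
eef_pos: [484.4, -110.6, 92.8]
tcp_rot: [3.142, 0.136, 1.432]
contact_force: [0.7, -0.2, -1.7]
opening: 0.195
grasp_force: 97.7
```

Emit:
{"method": "play_rows", "body": {"dp": [[-0.15,0,-0.17],[-0.3,0,-0.35],[-0.45,0,-0.52],[-0.6,0,-0.69],[-0.75,0,-0.87]], "rot": [[0,0,0],[0,0,0],[0,0,0],[0,0,0],[0,0,0]]}}

```text
clock: 24.53
eef_pos: [481.5, -134.3, 132.5]
tcp_rot: [3.141, 0.136, 1.433]
contact_force: [-0.0, -0.7, -1.4]
opening: 0.195
grasp_force: 97.7
```

```bash
python3 s.py 3;python3 look.py|head -10
```

```text
tip [-60.13 -12.78  51.9 ]
24.68 p [ 482.12 -134.6   133.11] F [ 0.28 -0.11 -0.56] M [ 0.053 -0.019  0.004] rot [3.1395 0.1361 1.4323]
green 945.0 [[358, 238], [382, 256], [354, 272], [330, 251]]
   jig [26.8 24.2]
   jig [94.1 23.2]
   jig [ 95.4 -47.6]
   jig [ 23.7 -43.4]
black 1357.0 [[386, 255], [349, 276], [322, 252], [358, 235]]
   jig [93.3 34.7]
   jig [ 94.7 -58.7]
   jig [ 13.1 -53.9]
   jig [16.2 34.2]
```

Emit:
{"method": "play_rows", "body": {"dp": [[-0.4,0.2,0.11],[-0.79,0.4,0.22],[-1.19,0.6,0.32],[-1.59,0.8,0.43],[-1.98,1.0,0.54]], "rot": [[-0.02,0.13,-0.32],[-0.04,0.26,-0.64],[-0.07,0.39,-0.96],[-0.09,0.52,-1.29],[-0.11,0.64,-1.61]]}}

```text
clock: 25.15
eef_pos: [509.7, -220.4, 120.1]
tcp_rot: [-3.135, 0.067, 1.605]
contact_force: [0.0, 0.4, -0.8]
opening: 0.199
grasp_force: 97.7
```

Emit:
{"method": "play_rows", "body": {"dp": [[-0.44,0.13,0.08],[-0.87,0.26,0.17],[-1.3,0.39,0.25],[-1.73,0.52,0.33],[-2.16,0.65,0.41]], "rot": [[-0.02,0.13,-0.32],[-0.04,0.26,-0.64],[-0.07,0.39,-0.96],[-0.09,0.52,-1.28],[-0.11,0.65,-1.6]]}}

```text
clock: 25.57
eef_pos: [538.3, -306.8, 109.3]
tcp_rot: [-3.141, -0.002, 1.772]
contact_force: [0.0, 0.2, -1.3]
opening: 0.194
grasp_force: 97.7
```

Emit:
{"method": "play_rows", "body": {"dp": [[0,0,0.41],[0,0,0.82],[0,0,1.23],[0,0,1.64],[0,0,2.05]], "rot": [[0,0,0],[0,0,0],[0,0,0],[0,0,0],[0,0,0]]}}

```text
clock: 25.98
eef_pos: [538.1, -305.9, 26.6]
tcp_rot: [-3.141, -0.001, 1.77]
contact_force: [-0.3, -1.1, -1.1]
opening: 0.196
grasp_force: 97.7
```

Emit:
{"method": "play_rows", "body": {"dp": [[0,0,0.03],[0,0,0.06],[0,0,0.09],[0,0,0.09]], "rot": [[0,0,0],[0,0,0],[0,0,0],[0,0,0]]}}

```text
clock: 26.32
eef_pos: [538.2, -306.1, 24.6]
tcp_rot: [-3.141, -0.001, 1.77]
contact_force: [-0.4, 0.8, -1.9]
opening: 0.193
grasp_force: 97.8
```

```bash
python3 s.py 4
```

```text
tip [-226.55  -47.38  -38.43]
26.52 p [ 538.39 -306.35   24.61] F [-0.18 -0.25 -1.34] M [-0.037  0.003  0.019] rot [ 3.1413e+00 -1.0000e-04  1.7697e+00]
```

Emit:
{"method": "play_rows", "body": {"dp": [[0,0,0.01],[0,0,0.02],[0,0,0.02]], "rot": [[0,0,0],[0,0,0],[0,0,0]]}}

```text
clock: 26.77
eef_pos: [538.4, -306.5, 24.4]
tcp_rot: [3.141, -0.0, 1.769]
contact_force: [-1.9, 0.9, 6.2]
opening: 0.191
grasp_force: 99.0
```

Emit:
{"method": "play_rows", "body": {"dp": [[0,0,0],[0,0,0],[0,0,0],[0,0,0],[0,0,0]], "rot": [[0,0,0],[0,0,0],[0,0,0],[0,0,0],[0,0,0]], "fingers": 0.6}}

```text
clock: 27.18
eef_pos: [538.3, -306.5, 23.6]
tcp_rot: [3.141, -0.0, 1.769]
contact_force: [-0.1, -0.3, 0.9]
opening: 0.603
grasp_force: 0.0
```

Emit:
{"method": "play_rows", "body": {"dp": [[0,0,-0.4],[0,0,-0.9],[0,0,-1.7],[0,0,-2.5],[0,0,-3.2]], "rot": [[0,0,0],[0,0,0],[0,0,0],[0,0,0],[0,0,0]]}}

```text
clock: 27.6
eef_pos: [538.4, -306.6, 153.4]
tcp_rot: [3.141, -0.0, 1.77]
contact_force: [0.9, 0.1, 0.5]
opening: 0.602
grasp_force: 0.0
```

Emit:
{"method": "play_rows", "body": {"dp": [[-0.8,0,-0.5],[-1.6,0,-1.0],[-2.4,0,-1.5],[-3.2,0,-1.5],[-4.0,0,-1.5]], "rot": [[0,0,0],[0,0,0],[0,0,0],[0,0,0],[0,0,0]]}}

```text
clock: 28.02
eef_pos: [570.7, -465.4, 213.8]
tcp_rot: [3.139, 0.002, 1.77]
contact_force: [1.2, 0.7, -0.8]
opening: 0.598
grasp_force: 0.0
```

```bash
python3 look.py|head -10; python3 - <<'E'
from plan import *
S=optics.grab_frame("scene")
cv2.imwrite("pics/z.png",cv2.resize(S["color"][130:330,140:440],None,fx=2.6,fy=2.6,interpolation=2)[:,:,::-1])
E
```

```text
green 942.0 [[358, 238], [382, 256], [354, 272], [330, 251]]
   jig [26.8 24.2]
   jig [94.1 23.2]
   jig [ 95.4 -47.6]
   jig [ 23.7 -43.4]
black 1360.5 [[386, 255], [348, 275], [322, 252], [358, 235]]
   jig [93.3 34.7]
   jig [ 91.6 -58.3]
   jig [ 13.1 -53.9]
   jig [16.2 34.2]
```

View pics/z.png

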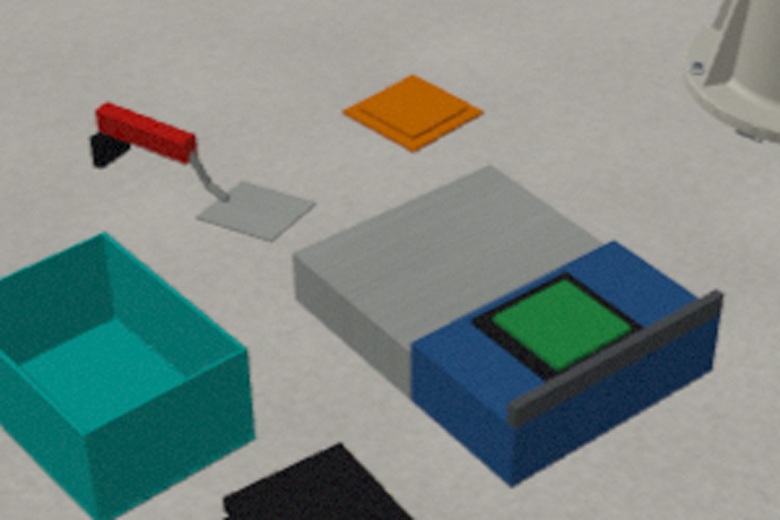

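The plaque lies green face up, flush against the backstop (view pixel 565,320). The spatula stands on the bench, off the jig (view pixel 150,130).

```bash
python3 -c "
from rig import r
print(r.sign_off())"
```

```text
the job is handed in; nothing more can be done
None
```

The job is handed in: the plaque lies green face up on the blue shelf, flush against the backstop, and the spatula is back on the bench off the jig; the hand-in gave no verdict.

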